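# Shut and latch the green-handled charging box

### The arm

A 7-joint arm with a two-finger parallel gripper is mounted at the origin on the work surface. World frame = base frame: x ahead of the robot, y to its left, z up, the work surface at z = 0. Lengths are in m, angles in rad, forces in N, time in s.
With the tool pointing down it reaches from about 0.4 to 0.875 m from the base axis. Payload 6.5 kg.
Tool frame: the origin (TCP) lies on the centre line of the jaws, within the pads' length; the fingertips stand 25 mm ahead of it and the grasp point (between the pads) lies 6 mm ahead of it; z points along the fingers, y is the line along which they close (so a half turn about z gives the same grasp; the last joint's range is limited). The gripper opens to 88 mm and grips with 3 to 60 N. Pads are 18 mm wide; open, the fingers measure 123 mm over their backs; the gripper's body (75 mm by 187 mm) begins 45 mm behind the grasp point.
Start: joints at [1.156, 0.536, -0.004, 1.538, 0.003, 1.067, -0.071], TCP at [0.222, -0.611, 0.264] pointing down, gripper open.
Joint ranges: [-2.7, 2.7], [-0.37, 2.16], [-1.27, 1.26], [0.24, 2.4], [-1.31, 4.45], [0.19, 1.91], [-2.76, 2.76]. Speed limits (rad/s): [2.39, 2.39, 3.14, 3.14, 3.14, 3.14, 3.14].

### API

Orientations are given as a 3x3 rotation matrix whose columns are the frame's x, y, z axes.
In Python, from bench import r, monitor, grab_frame, camera_model gives the robot as it stands (r), with the cameras as plain functions and the readings (monitor).
- The arm moves only by the shell command python3 jog.py 'ROWS' [FORCE]. ROWS is a JSON list of rows, 1 to 8 of them, each of 5 numbers: dx, dy, dz in shares of the most that a row can go, 1 being 50 mm, then a turn about the tool's z in units of 0.1 rad, then the finger opening in m; each row shifts and turns the commanded pose from where the row before left it, along the tool's axes as they then stand; what a row does not reach is not made up. A row lasts 1/10 s, in which the tool goes at most 0.05 m and 0.15 rad, less where a joint would pass 70% of its speed; a pose out of reach is approached as far as the arm can. The fingers move at their own pace and stop on an object; FORCE is the grip in N (left out, the last holds). Time passes only in rows, so rows that do not move let the fingers close. It prints the time, the measured TCP pose, the force, the opening and the grip force at its end. Input that does not fit is refused with a message, and nothing moves.
- monitor.observe(): the state, without advancing time (a new reading comes with each control period).
- grab_frame(name): name is "scene" or "top" or "wrist"; returns the picture (480x640x3 uint8, red, green, blue); there is no depth.
- camera_model(name): a dict with "intrinsics" (3x3 intrinsics, pixels), "camera_from_world" (4x4, takes a point from world to camera coordinates); the wrist camera has in their place "hand_eye" (4x4, takes a point from camera to tool coordinates, whose origin is the TCP and whose axes are the flange's). Camera axes: x right, y down, z forward; pixel columns grow to the right and rows downward; lengths in m; the calibration is good to about 2 mm. The wrist camera is an equidistant fisheye: a pixel r from the principal point sees the ray r / f radians off the axis. A picture is of the moment at which its call begins: read the wrist's pose just before it. camera_model takes no time and is no camera call.
- r.hand_in(): hands the job in; it is judged then, once.
The state is a dict: "time_s": time; "joint_positions": joint angles; "joint_velocities": joint speeds; "joint_efforts": joint torques, N m; "eef_pos": TCP position; "tool_rot": TCP orientation; "contact_force": force on the tool from outside, world axes, zero at the start; "wrist_torque": the same for the moment, N m; "finger_gap": finger opening in m; "grasp_force": force on a finger pad.
Only numpy, scipy, OpenCV 4.12 (cv2) and the standard library are available. Lean on these libraries where they do the work, as an engineer would, in place of code of your own. Each camera call takes 0.05 s, during which the arm holds its last target. There are 200 camera calls.

### The job

The battery in the green-handled charging box is done: lift that box's latch bar by its green T-handle so that its tooth clears the keeper's yellow lip, slide the lid shut with it, and let the bar drop into the keeper's notch. Leave the red-handled box as it is, lid ajar.

Things in the scene. Friction and masses are not known exactly. Their poses are not given: they have to be found in the camera images.
- green_handle (a point): Centre of the green T-handle's round cross rod (16 mm thick, 68 long, along y; 6 mm stem, 34 mm free below beside it). 166 mm above the bench when the bar is down. x runs along the bar, hinge to keeper; bar down, it is level and is the way the lid shuts (away from the robot, +-0.35 rad of world x). Hinge pin: 128 mm back, 46 mm down. Box: fixed, grey steel, 250 (x) x 150, lid plane 90 mm up.
- green_lid (a joint): Opening of the green-handled box's aluminium lid, m: 0 = shut (end stop), max 0.10, starts ajar at 0.05 to 0.08. It slides level, carries the latch bar along, drags with 2 N, stays where left. With the bar down the tooth hits the keeper's lip and stops it at about 0.032; with the bar raised it runs to 0. The tooth drops into the notch when this is below about 0.014.
- green_bar (a joint): Angle of the green latch bar (160 g) on its hinge pin on the lid, rad: 0 = down, level; grows as the handle is lifted, max 0.9; falls back when let go. Tooth: 10 mm thick, 42 mm past the handle. Keeper on the box: yellow lip 22 mm high, 35 mm open notch, back wall 34 mm. Tooth clears the lip above 0.11; at 0.2 the handle is 25 mm up and 12 mm nearer the hinge.
- red_handle (a point): Centre of the red T-handle's cross rod on a second, otherwise identical charging box, also ajar; which box is left or right varies. A bystander, to be left alone. Same axes as the green handle.

How it is judged:
By the outcome, as a careful person would: the job done as asked, in the order asked, and still so for the second after the job is handed in, with the robot touching nothing.
It also fails if it takes over 32 s, if anything falls off the work surface, if the arm or the gripper's body presses on something with over 40 N, if the wrist force passes 120 N, or if a joint passes its speed limit or range.

## Working session

There is one attempt and no reset: what is moved stays moved. The work goes in short steps, Python scripts to look and compute and a shell command to move; the robot and the scene stay as the last step left them, time stands still between calls to the robot, and variables do not carry over. Pictures are saved under pics/ and viewed, at most 10 in all, crops included, and the job is handed in when it is done.

```bash
ls; mkdir -p pics; python3 - <<'E'
from bench import r, monitor, grab_frame, camera_model
import cv2,numpy as np
o=monitor.observe();print(o['time_s'],o['eef_pos'],np.round(o['tool_rot'],3),o['finger_gap'])
for n in("scene","top"):
    cv2.imwrite(f"pics/{n}0.png",grab_frame(n)[:,:,::-1]);m=camera_model(n);print(np.round(m["intrinsics"],1),np.round(m["camera_from_world"],3))
E
```

```text
bench.py
jog.py
pics
0.0 [ 0.2219489  -0.61033333  0.26285881] [[ 0.94   0.342 -0.001]
 [ 0.342 -0.94   0.002]
 [-0.    -0.002 -1.   ]] 0.08778344988994521
[[588.4   0.  318.2]
 [  0.  588.4 237.7]
 [  0.    0.    1. ]] [[-0.118  0.993 -0.012  0.076]
 [ 0.829  0.091 -0.552 -0.365]
 [-0.547 -0.075 -0.834  1.414]
 [ 0.     0.     0.     1.   ]]
[[478.    0.  326. ]
 [  0.  478.  229.5]
 [  0.    0.    1. ]] [[ 0.019 -0.999  0.031 -0.045]
 [-0.987 -0.024 -0.158  0.536]
 [ 0.158 -0.028 -0.987  0.929]
 [ 0.     0.     0.     1.   ]]
```

View pics/scene0.png

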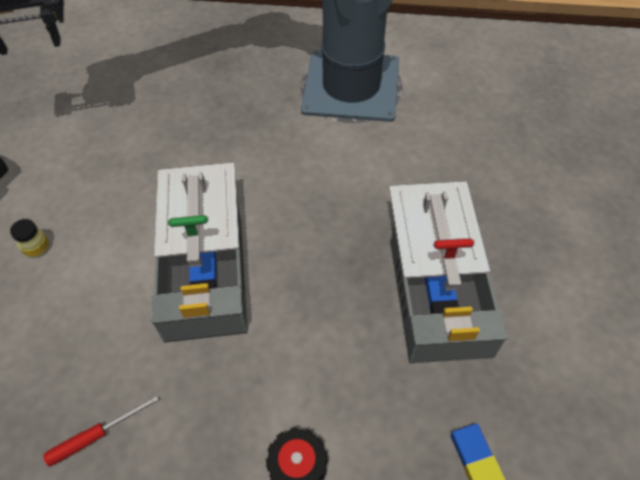

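View pics/top0.png

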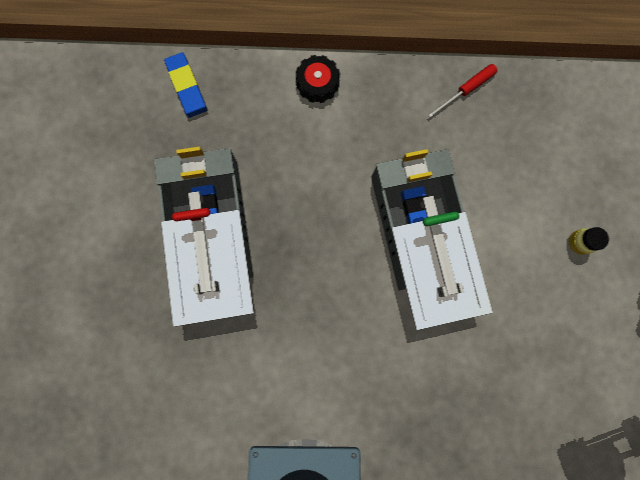

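The scene view shows the green handle at about (188,221), the red at (454,243), and yellow keepers at (195,300) and (459,323). The top view shows the green at (441,218), with its keeper lips at (416,155) and (420,176). The green box is on the robot's right (−y).

```bash
cat > h.py <<'E'
import cv2,numpy as np
from bench import r, monitor, grab_frame, camera_model
def mask(im,lo,hi):
    return cv2.inRange(cv2.cvtColor(im,cv2.COLOR_RGB2HSV),lo,hi)
def green(im): return mask(im,(50,110,40),(80,255,255))
def yellow(im): return mask(im,(15,150,120),(28,255,255))
def onplane(n,uv,z):
    m=camera_model(n);K=m["intrinsics"];T=np.array(m["camera_from_world"]);R,t=T[:3,:3],T[:3,3]
    c=-R.T@t;d=R.T@np.linalg.inv(K)@np.array([uv[0],uv[1],1.])
    return c+d*(z-c[2])/d[2]
def tri(a,b):
    P=[];
    for n in("scene","top"):
        m=camera_model(n);P.append(np.array(m["intrinsics"])@np.array(m["camera_from_world"])[:3])
    X=cv2.triangulatePoints(P[0],P[1],np.array(a,float),np.array(b,float));return (X[:3]/X[3]).ravel()
def blobs(mk,mn=30):
    n,l,s,c=cv2.connectedComponentsWithStats(mk)
    return [(s[i,4],c[i],s[i,:4],cv2.minAreaRect(np.argwhere(l==i)[:,::-1].astype(np.float32))) for i in range(1,n) if s[i,4]>=mn]
E
python3 - <<'E'
from h import *
np.set_printoptions(precision=4,suppress=True)
for n in("scene","top"):
    im=cv2.imread(f"pics/{n}0.png")[:,:,::-1]
    for nm,f in(("g",green),("y",yellow)):
        for a,c,s,q in blobs(f(im)):
            bp=cv2.boxPoints(q); e=sorted([(np.linalg.norm(bp[i]-bp[(i+1)%4]),(bp[i]+bp[(i+1)%4])/2) for i in range(4)],key=lambda v:v[0])
            e1,e2=sorted([e[0][1],e[1][1]],key=lambda v:v[0])
            z=.166 if nm=="g" else .112
            A,B=onplane(n,e1,z),onplane(n,e2,z)
            print(n,nm,a,c,s,"mid",q[0],onplane(n,q[0],z),"len",np.linalg.norm(A-B),"yaw",np.arctan((B-A)[0]/(B-A)[1]))
E
```

```text
scene g 332 [188.4578 222.6265] [169 216  38  19] mid (187.97027587890625, 225.70297241210938) [ 0.5524 -0.2303  0.166 ] len 0.06199959039484144 yaw -0.2319146461913592
scene y 178 [194.0955 287.7079] [181 283  27  11] mid (194.2012176513672, 288.31097412109375) [ 0.6407 -0.2089  0.112 ] len 0.04372721893677539 yaw -0.23819603470480732
scene y 138 [192.9783 306.9855] [180 304  27   7] mid (192.96022033691406, 306.9026794433594) [ 0.6749 -0.2029  0.112 ] len 0.04268146360409387 yaw -0.18619382836654202
scene y 192 [457.8542 310.6094] [445 307  27   9] mid (458.0, 311.0) [0.634  0.2282 0.112 ] len 0.042118558906553256 yaw -0.11178963922376067
scene y 154 [464.7013 331.3831] [451 328  28   9] mid (464.5999755859375, 332.2999572753906) [0.6706 0.2381 0.112 ] len 0.043638241362042904 yaw -0.19487576831929582
scene y 57 [496.5965 467.5789] [490 457  14  23] mid (496.4000549316406, 468.800048828125) [0.8739 0.2782 0.112 ] len 0.030490381801255836 yaw 1.1104704975663084
scene y 36 [469.8056 472.25  ] [466 466   8  14] mid (470.0172119140625, 472.2930603027344) [0.8828 0.2417 0.112 ] len 0.01
[... 164 characters left out ...]
6555747447645423 yaw -0.24311048411221622
top y 89 [187.8876 149.4944] [177 147  23   6] mid (187.99996948242188, 149.49998474121094) [0.6748 0.2367 0.112 ] len 0.04266339150235169 yaw -0.17908747368412947
top y 86 [416.1163 152.6744] [405 149  23   8] mid (416.1346130371094, 152.67308044433594) [ 0.6814 -0.2044  0.112 ] len 0.04428330382864265 yaw -0.23125876576851992
top y 79 [191.9873 172.5696] [181 170  23   6] mid (192.0135040283203, 172.58106994628906) [0.6293 0.2262 0.112 ] len 0.04239525884042093 yaw -0.20069841496438176
top y 73 [420.411  175.1233] [410 172  22   7] mid (420.423095703125, 175.11537170410156) [ 0.6364 -0.2122  0.112 ] len 0.042405768293484226 yaw -0.22816849164761677
```

Careful with the scale: shifts go in shares of 50 mm and turns go in units of 0.1 rad. That gives: -0.0203 m is -0.406, 0.036 m is 0.72.

```bash
python3 jog.py '[[0.72, -0.406, 0, 0, 0.088], [0.72, -0.406, 0, 0, 0.088], [0.72, -0.406, 0, 0, 0.088], [0.72, -0.406, 0, 0, 0.088], [0.72, -0.406, 0, 0, 0.088], [0.72, -0.406, 0, 0, 0.088], [0.72, -0.406, 0, 0, 0.088], [0.72, -0.406, 0, 0, 0.088]]'
python3 jog.py '[[0.72, -0.406, 0, 0, 0.088], [0.72, -0.406, 0, 0, 0.088], [0.72, -0.406, 0, 0, 0.088], [0.68, -0.4, 0, 0, 0.088], [0, 0, 0, -1.45, 0.088], [0, 0, 0, -1.45, 0.088], [0, 0, 0, -1.45, 0.088], [0, 0, 0, -1.45, 0.088]]'
python3 jog.py '[[0, 0, 0, -1.45, 0.088], [0, 0, 0, -1.45, 0.088], [0, 0, 0, -1.45, 0.088], [0, 0, 0, -1.45, 0.088], [0, 0, 0, -1.45, 0.088], [0, 0, 0, -1.45, 0.088], [0, 0, 0, 0, 0.088], [0, 0, 0, 0, 0.088]]'
python3 - <<'E'
from h import *
np.set_printoptions(precision=4,suppress=True)
o=monitor.observe();print(o['eef_pos'],o['tool_rot'],o['joint_positions'])
im=grab_frame("wrist");cv2.imwrite("pics/w1.png",im[:,:,::-1]);m=camera_model("wrist");print(m)
E
```

```text
time_s: 0.9
eef_pos: [0.4379, -0.3582, 0.2635]
tool_rot: [[0.94, 0.342, -0.001], [0.342, -0.94, 0.0], [-0.0, -0.0, -1.0]]
contact_force: [-0.1, 0.0, -0.1]
finger_gap: 0.0878
grasp_force: 0.0
time_s: 1.7
eef_pos: [0.5428, -0.235, 0.2633]
tool_rot: [[0.594, 0.805, -0.001], [0.805, -0.594, 0.0], [-0.0, -0.001, -1.0]]
contact_force: [0.2, -0.7, 0.4]
finger_gap: 0.0878
grasp_force: 0.0
time_s: 2.5
eef_pos: [0.5429, -0.2353, 0.2634]
tool_rot: [[-0.222, 0.975, -0.0], [0.975, 0.222, 0.0], [0.0, -0.0, -1.0]]
contact_force: [-0.0, -0.2, 0.0]
finger_gap: 0.088
grasp_force: 0.0
[ 0.5429 -0.2353  0.2634] [[-0.2221  0.975  -0.0005]
 [ 0.975   0.2221  0.0004]
 [ 0.0005 -0.0004 -1.    ]] [ 0.6679  0.4781 -0.4536  1.678   0.2356  1.0406  0.3624]
{'intrinsics': array([[371.6483,   0.    , 321.244 ],
       [  0.    , 371.6483, 239.3467],
       [  0.    ,   0.    ,   1.    ]]), 'hand_eye': array([[ 0.0004, -0.9593, -0.2824,  0.0732],
       [ 1.    ,  0.0004, -0.0001,  0.0007],
       [ 0.0002, -0.2824,  0.9593, -0.1216],
       [ 0.    ,  0.    ,  0.    ,  1.    ]])}
```

View pics/w1.png

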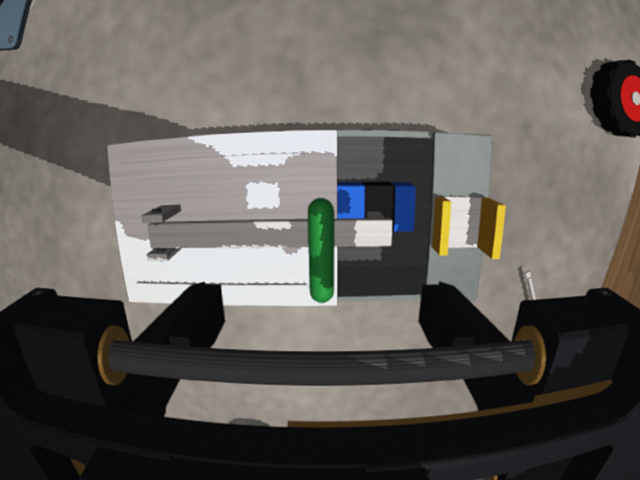

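The wrist view shows the green rod from (321,198) to (321,302), centred near (321,250), between the fingers. The yellow lips are at x≈441 and 492.

```bash
cat >> h.py <<'E'
def wplane(uv,z,o):
    m=camera_model("wrist");K=m["intrinsics"];H=np.array(m["hand_eye"]);R=np.array(o['tool_rot'])
    v=(np.array(uv)-K[:2,2])/K[0,0];th=np.linalg.norm(v);d=np.array([*(v/th*np.sin(th)),np.cos(th)])
    d=R@H[:3,:3]@d;c=R@H[:3,3]+np.array(o['eef_pos']);return c+d*(z-c[2])/d[2]
E
python3 - <<'E'
from h import *
np.set_printoptions(precision=4,suppress=True)
o=monitor.observe();im=cv2.imread("pics/w1.png")[:,:,::-1]
for a,c,s,q in blobs(green(im)):
    p=wplane(q[0],.166,o);A=wplane((c[0],s[1]),.166,o);B=wplane((c[0],s[1]+s[3]),.166,o)
    print(a,q,p,np.linalg.norm(A-B),"yaw",np.arctan((B-A)[0]/(B-A)[1]),"tool delta",np.array(o['tool_rot']).T@(p-o['eef_pos']))
for u in((441,225),(492,228)):print(wplane(u,.112,o))
E
```

```text
2302 ((320.5, 250.0), (102.0, 25.0), 90.0) [ 0.5427 -0.2335  0.166 ] 0.067804786430288 yaw -0.22437396190988868 tool delta [0.0018 0.0002 0.0975]
[ 0.6341 -0.2097  0.112 ]
[ 0.679  -0.2016  0.112 ]
```

```bash
python3 jog.py '[[0.036, 0, 0.46, 0, 0.088], [0, 0, 0.46, 0, 0.088], [0, 0, 0.46, 0, 0.088], [0, 0, 0.45, 0, 0.088], [0, 0, 0, 0, 0.088], [0, 0, 0, 0, 0.03], [0, 0, 0, 0, 0.03], [0, 0, 0, 0, 0.03]]' 25
python3 jog.py '[[0, 0, 0, 0, 0.01], [0, 0, 0, 0, 0.01], [0, 0, 0, 0, 0.01], [0, 0, 0, 0, 0.01], [0, 0, 0, 0, 0.01]]' 25
```

```text
time_s: 3.35
eef_pos: [0.5435, -0.2337, 0.1735]
tool_rot: [[-0.225, 0.974, 0.002], [0.974, 0.225, -0.001], [-0.001, 0.002, -1.0]]
contact_force: [0.1, -0.1, -0.2]
finger_gap: 0.0655
grasp_force: 0.0
time_s: 3.85
eef_pos: [0.5427, -0.2335, 0.1722]
tool_rot: [[-0.226, 0.974, -0.0], [0.974, 0.226, 0.0], [0.0, -0.0, -1.0]]
contact_force: [0.5, 0.3, -0.3]
finger_gap: 0.0265
grasp_force: 0.0
```

```bash
python3 jog.py '[[0, 0, 0, 0, 0.01], [0, 0, 0, 0, 0.01], [0, 0, 0, 0, 0.01], [0, 0, 0, 0, 0.01]]' 25
python3 jog.py '[[0, -0.02, -0.08, 0, 0.01], [0, -0.02, -0.1, 0, 0.01], [0, -0.04, -0.1, 0, 0.01], [0, -0.04, -0.1, 0, 0.01], [0, -0.06, -0.1, 0, 0.01], [0, -0.08, -0.1, 0, 0.01], [0, 0, 0, 0, 0.01], [0, 0, 0, 0, 0.01]]'
python3 - <<'E'
from h import *
cv2.imwrite("pics/w2.png",grab_frame("wrist")[:,:,::-1])
E
```

```text
time_s: 4.25
eef_pos: [0.5426, -0.2335, 0.1722]
tool_rot: [[-0.226, 0.974, -0.0], [0.974, 0.226, -0.0], [-0.0, -0.0, -1.0]]
contact_force: [-0.2, 0.4, 0.6]
finger_gap: 0.0146
grasp_force: 24.5
time_s: 5.05
eef_pos: [0.5305, -0.2363, 0.2014]
tool_rot: [[-0.226, 0.974, 0.001], [0.974, 0.226, -0.0], [-0.0, 0.001, -1.0]]
contact_force: [0.5, -0.4, -6.7]
finger_gap: 0.0151
grasp_force: 27.8
```

View pics/w2.png

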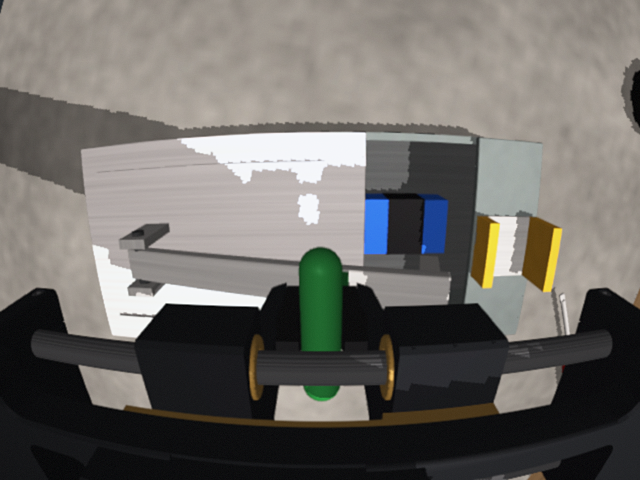

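Handle gripped and the bar is raised about 29 mm; the tooth end is at (440,290), well above the lip at (486,252). Next is sliding the lid shut.

```bash
python3 jog.py '[[0, 0.16, 0, 0, 0.01], [0, 0.16, 0, 0, 0.01], [0, 0.16, 0, 0, 0.01], [0, 0.16, 0, 0, 0.01], [0, 0.16, 0, 0, 0.01], [0, 0.16, 0, 0, 0.01], [0, 0.12, 0, 0, 0.01], [0, 0.06, 0, 0, 0.01]]'
python3 jog.py '[[0, 0.06, 0, 0, 0.01], [0, 0.06, 0, 0, 0.01], [0, 0, 0, 0, 0.01]]'
```

```text
time_s: 5.9
eef_pos: [0.5863, -0.2229, 0.2012]
tool_rot: [[-0.227, 0.974, 0.0], [0.974, 0.227, 0.001], [0.0, 0.0, -1.0]]
contact_force: [-2.7, 1.5, -8.4]
finger_gap: 0.0147
grasp_force: 27.7
time_s: 6.2
eef_pos: [0.5918, -0.2216, 0.2013]
tool_rot: [[-0.226, 0.974, 0.001], [0.974, 0.226, 0.001], [0.0, 0.001, -1.0]]
contact_force: [-1.7, 2.2, -7.4]
finger_gap: 0.0146
grasp_force: 27.8
```

```bash
for i in 1; do python3 jog.py '[[0, 0.04, 0, 0, 0.01], [0, 0.04, 0, 0, 0.01], [0, 0, 0, 0, 0.01]]'; python3 jog.py '[[0, 0.04, 0, 0, 0.01], [0, 0.04, 0, 0, 0.01], [0, 0, 0, 0, 0.01]]'; done; python3 - <<'E'
from h import *
for n in("wrist","scene"):cv2.imwrite(f"pics/{n}3.png",grab_frame(n)[:,:,::-1])
E
```

```text
time_s: 6.5
eef_pos: [0.5955, -0.2208, 0.2012]
tool_rot: [[-0.226, 0.974, 0.0], [0.974, 0.226, 0.001], [0.0, 0.0, -1.0]]
contact_force: [-2.2, 3.1, -7.3]
finger_gap: 0.0147
grasp_force: 27.8
time_s: 6.8
eef_pos: [0.5995, -0.2199, 0.2012]
tool_rot: [[-0.226, 0.974, 0.0], [0.974, 0.226, 0.001], [0.0, 0.0, -1.0]]
contact_force: [-1.7, 4.0, -7.9]
finger_gap: 0.0149
grasp_force: 27.8
```

View pics/wrist3.png

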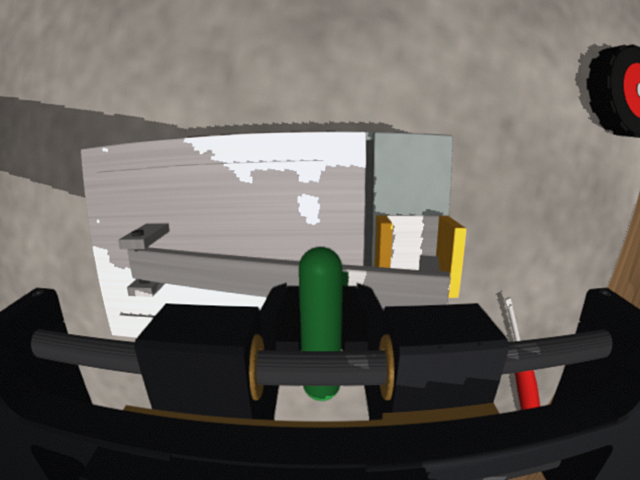

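The tooth is past the front lip, over the notch; only a narrow dark gap at x≈370 remains between lid and keeper block.

To row units: 0.002 m is 0.04, 0.0005 m is 0.01.

```bash
python3 jog.py '[[0.01, 0.04, 0, 0, 0.01], [0.01, 0.04, 0, 0, 0.01], [0, 0, 0, 0, 0.01]]'; python3 jog.py '[[0, 0.04, 0, 0, 0.01], [0, 0.04, 0, 0, 0.01], [0, 0, 0, 0, 0.01]]'
```

```text
time_s: 7.2
eef_pos: [0.6032, -0.2189, 0.2013]
tool_rot: [[-0.226, 0.974, 0.001], [0.974, 0.226, -0.001], [-0.001, 0.0, -1.0]]
contact_force: [-1.3, 3.0, -7.7]
finger_gap: 0.0147
grasp_force: 27.8
time_s: 7.5
eef_pos: [0.6052, -0.2184, 0.2002]
tool_rot: [[-0.225, 0.974, -0.004], [0.974, 0.225, -0.001], [0.0, -0.004, -1.0]]
contact_force: [-4.7, 0.8, -9.4]
finger_gap: 0.0148
grasp_force: 27.4
```

Forward force shows the end stop. Lower along the arc with a slight forward bias.

```bash
python3 jog.py '[[0, 0.08, 0.1, 0, 0.01], [0, 0.06, 0.1, 0, 0.01], [0, 0.06, 0.1, 0, 0.01], [0, 0.04, 0.1, 0, 0.01], [0, 0.04, 0.08, 0, 0.01], [0, 0, 0, 0, 0.01]]'; python3 - <<'E'
from h import *
cv2.imwrite("pics/w4.png",grab_frame("wrist")[:,:,::-1])
E
```

```text
time_s: 8.1
eef_pos: [0.6173, -0.2157, 0.1759]
tool_rot: [[-0.225, 0.974, -0.008], [0.974, 0.225, -0.001], [0.001, -0.008, -1.0]]
contact_force: [-9.6, 0.5, -4.6]
finger_gap: 0.0145
grasp_force: 25.0
```

View pics/w4.png

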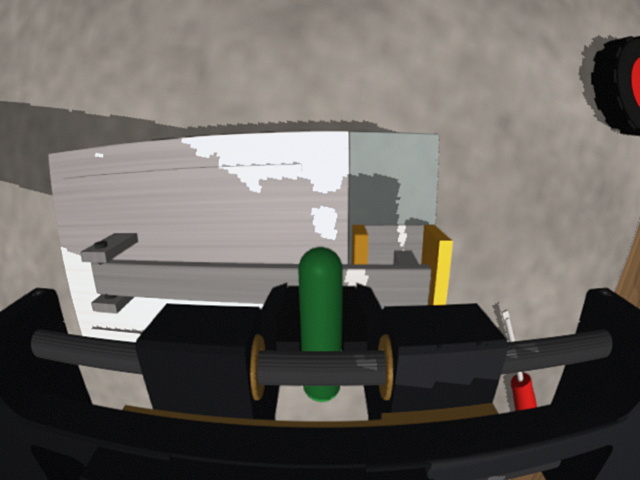

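The lid is flush with the keeper block (seam at x≈350, no gap) and the tooth is between the lips. Release and let it drop.

To row units: 0.002 m is 0.04, 0.001 m is 0.02.

```bash
python3 jog.py '[[0, 0, 0.04, 0, 0.01], [0, 0, 0.02, 0, 0.01], [0, 0, 0, 0, 0.06], [0, 0, 0, 0, 0.06], [0, 0, 0, 0, 0.06], [0, 0, 0, 0, 0.06], [0, 0, 0, 0, 0.06], [0, 0, 0, 0, 0.06]]'
python3 jog.py '[[0, 0, 0, 0, 0.06], [0, 0, 0, 0, 0.06], [0, 0, -0.4, 0, 0.06], [0, 0, -0.6, 0, 0.06], [0, 0, -0.8, 0, 0.06], [0, 0, -0.6, 0, 0.06], [0, 0, 0, 0, 0.06], [0, 0, 0, 0, 0.06]]'
python3 - <<'E'
from h import *
np.set_printoptions(precision=4,suppress=True)
o=monitor.observe();im=grab_frame("wrist");cv2.imwrite("pics/w5.png",im[:,:,::-1]);cv2.imwrite("pics/scene5.png",grab_frame("scene")[:,:,::-1])
for a,c,s,q in blobs(green(im)):print(a,wplane(q[0],.166,o),q)
E
```

```text
time_s: 8.95
eef_pos: [0.6206, -0.2145, 0.1744]
tool_rot: [[-0.226, 0.974, 0.001], [0.974, 0.226, -0.0], [-0.0, 0.0, -1.0]]
contact_force: [-0.4, 0.5, 0.8]
finger_gap: 0.059
grasp_force: 0.0
time_s: 9.75
eef_pos: [0.6205, -0.2145, 0.2945]
tool_rot: [[-0.226, 0.974, 0.001], [0.974, 0.226, -0.0], [-0.001, 0.001, -1.0]]
contact_force: [0.3, 0.8, -1.3]
finger_gap: 0.0598
grasp_force: 0.0
1803 [ 0.6194 -0.2154  0.166 ] ((318.5, 239.5), (91.0, 21.0), 90.0)
```

View pics/w5.png

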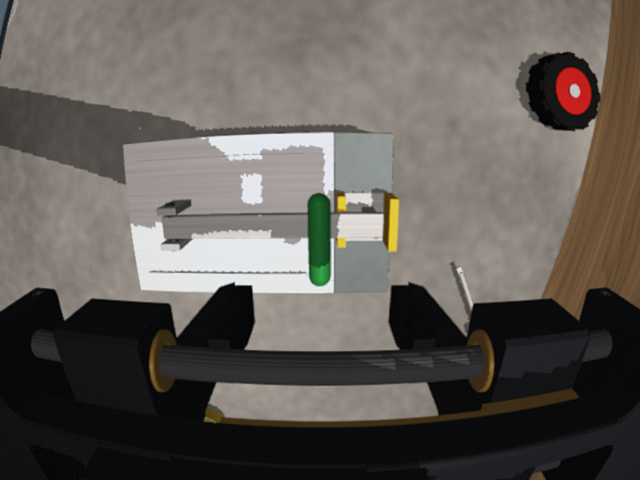

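View pics/scene5.png

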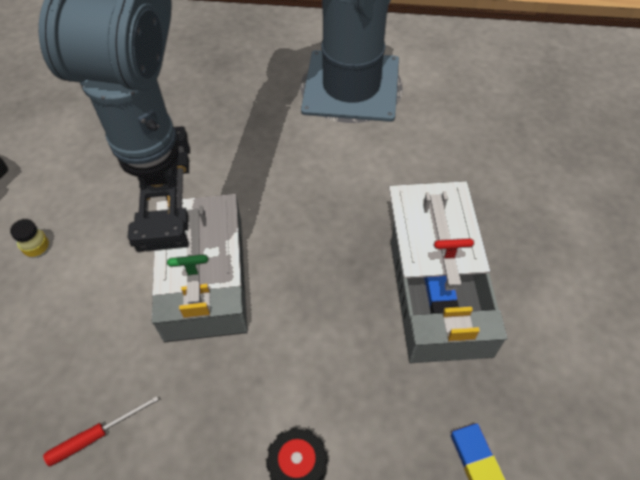

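The green lid is flush with no gap, and the tooth rests between the yellow lips. The red box is unchanged and the gripper is clear.

```bash
python3 -c "
from bench import r, monitor, grab_frame, camera_model
print(r.hand_in())"
```

```text
the job is handed in; nothing more can be done
None
```

The green-handled box is shut with its bar dropped in the keeper notch, the red-handled box was not touched, and the job was handed in at about 10 s with the gripper clear of everything.

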